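# Release and unload the label roll

## Task

Take the finished label roll off the roll stand: crank the stand's handwheel one full turn anticlockwise (seen from above), as far as its stop, so that the chuck lets go of the core. Only then slide the roll straight up off the spindle and set it down flat in the empty tray, without dropping it and without disturbing the other roll or anything else on the counter.

Things in the scene. Friction and masses are not known exactly. Their poses are not given: they have to be found in the camera images.
- stand: Label-roll stand, fixed. Origin: underside of its round grey cast foot (200 dia.), on the vertical axis of everything on it; z up; any yaw. Upwards: neck 64 dia., handwheel at z 62 to 83, round aluminium plate 116 dia. with its top at z 92 on which the roll rests, then chuck (58 dia. to z 118) and spindle inside the roll.
- chuck (a point): On the stand's axis at the roll plate's top, z 92. The chuck's three jaws hold the roll's core from inside: their lips, 14 to 21 above this point, reach over the core's web (71 dia. over the lips when clamped) and draw in evenly as the handwheel turns, to 59 dia. at its stop, where the core passes freely.
- spindle_tip (a point): Pointed top end of the stand's upright steel spindle, 16 dia., on the axis, 160 above the counter.
- handwheel (a joint): Handwheel angle, rad. Starts clamped, 0 to 0.15, grows anticlockwise seen from above, ends at a hard stop at 6.45. Stays where it is left; turning takes about 2 N at the handle. Three spokes; steel rim 227 over all, tube 17 thick, mid-rim 105 from the axis, its top 83 above the counter.
- handle (a point): Middle of the handwheel's handle: a black upright sleeve 26 dia., 64 tall, spinning freely on its own pin, on the rim 105 from the stand's axis, from 84 to 148 above the counter; this point is at 117.5. At joint value q it lies in the direction (stand's yaw + q). A gripper can hold it and go round without turning.
- roll: Finished roll of white labels on the stand, axis upright: 120 dia., 60 tall, bore 76 dia. (wall 22 thick), grey core; in the lowest 12 a web narrows the bore to 66. 0.25 to 0.5 kg. Origin: centre of its underside, z up its axis. Starts on the plate, top at 152, spindle 8 out of it. Above z 118 the bore is open round the spindle: the wall can be pinched from above, one finger inside.
- empty_tray: Shallow aluminium tray, 145 x 145 outside, 25 high, walls and floor 3 thick, fixed, with nothing in it. Origin: centre of its underside. The roll goes here.
- full_tray: The same kind of tray, fixed, occupied by the other roll. Origin: centre of its underside. Stand and both trays stand side by side across the counter, in any order.
- stock_roll: Another label roll of the same kind and size, lying flat in the full tray. Leave it alone. Origin: centre of its underside.
- bottle: Clear plastic bottle, white cap, 64 dia., 170 tall, standing on the far side of the work. Leave it alone. Origin: centre of its underside.
- slide_box: Cardboard box of microscope slides, 84 x 112 x 46 high, on the far side. Leave it alone. Origin: centre of its underside.
- jar: Specimen jar with a white cap, 60 dia., 70 tall, on the near side. Leave it alone. Origin: centre of its underside.
Things that resemble listed ones, but are neither listed nor needed, are in the scene too. Leave any red look-alike of the roll alone.

How it is judged:
On the way, in this order (a step that is already met when the one before it is completed fails the run):
1. the handwheel has been cranked anticlockwise a full turn (past 6.2 rad), the roll still down on its plate (value of joint handwheel above 6.2 rad and z of roll in the frame of stand below 0.1 m), for 0.2 s.
2. the roll has been slid up clear of the spindle (its underside above the spindle's tip) (z of roll in the frame of stand above 0.16 m and horizontal distance between roll and stand below 0.06 m).
At the end, for the whole second after the job is handed in: The roll lies flat (within 0.06 rad) on the floor of the empty tray, its axis within 22 mm of the tray's centre, at rest and released; the handwheel is still backed off past 6.2 rad; the stock roll is within 20 mm, and bottle, slide box and jar within 30 mm, of where they began (value of joint handwheel above 6.2 rad and horizontal distance between roll and empty_tray below 0.022 m and height (world z) of roll below 0.007 m and angle between roll's own z axis and vertical below 0.06 rad and linear speed of roll below 0.02 m/s and contact force between roll and the fingers below 0.1 N and distance of stock_roll from where it was at the start of the episode below 0.02 m and distance of each of bottle, slide_box, jar from where it was at the start of the episode below 0.03 m); the robot touches nothing.
It fails at once if the roll is pulled up more than 15 mm off its plate while the chuck is still clamped (handwheel below 6.0 rad) (z of roll in the frame of stand above 0.107 m and value of joint handwheel below 6 rad).
It fails at once if the roll is dropped (falls faster than 0.5 m/s with no finger on it) (linear speed of roll above 0.5 m/s and contact force between roll and the fingers below 0.05 N).
It fails at once if the stock roll is shifted more than 20 mm (distance of stock_roll from where it was at the start of the episode above 0.02 m).
It fails at once if the bottle, slide box or jar is shifted more than 30 mm or knocked over (distance of any of bottle, slide_box, jar from where it was at the start of the episode above 0.03 m or angle between any of bottle, slide_box, jar's own z axis and vertical above 0.5 rad).
It also fails if it takes over 64 s, if anything falls off the work surface, if the arm or the gripper's body presses on something with over 40 N, if the wrist force passes 120 N, or if a joint passes its speed limit or range.

## Robot

A 6-joint arm with a two-finger parallel gripper is mounted at the origin on the work surface. World frame = base frame: x ahead of the robot, y to its left, z up, the work surface at z = 0. Lengths are in m, angles in rad, forces in N, time in s.
With the tool pointing down it reaches from about 0.3 to 1 m from the base axis. Payload 5.1 kg.
Tool frame: the origin (TCP) lies on the centre line of the jaws, within the pads' length; the fingertips stand 8 mm ahead of it and the grasp point (between the pads) lies 11 mm behind it; z points along the fingers, y is the line along which they close (so a half turn about z gives the same grasp; the last joint's range is limited). The gripper opens to 95 mm and grips with 3 to 60 N. Pads are 20 mm wide; open, the fingers measure 119 mm over their backs; the gripper's body (75 mm by 180 mm) begins 59 mm behind the grasp point.
Start: joints at [-1.269, 0.124, 1.65, -0, 1.367, -0.083], TCP at [0.244, -0.602, 0.223] pointing down, gripper open.
Joint ranges: [-2.61, 2.61], [-1.02, 2.33], [0.03, 2.71], [-1.35, 4.49], [0.32, 2.68], [-2.91, 2.91]. Speed limits (rad/s): [2.57, 2.57, 3.14, 3.14, 3.14, 3.14].

## Interface

Orientations are given as a unit quaternion [w, x, y, z].
In Python, from station import env gives the robot as it stands. Calls block until the motion is done:
- env.reach(position, orientation): joint-space move of the TCP to a pose.
- env.move_linear(position, rotation=None, rate=0.15): straight line of the TCP; rotation=None keeps the orientation; rate is the mean speed in m/s.
- env.move_joints(angles): joint-space move.
- env.let_go() and env.clamp(effort=None): open the fingers fully, or close them until they stop; effort is the grip in N (None keeps the last).
- env.hold(seconds).
- env.ik(position, orientation): joint angles nearest the present ones, or None.
- env.camera(name): name is "scene" or "side" or "wrist"; returns the picture (420x560x3 uint8, blue, green, red); there is no depth.
- env.get_calibration(name): a dict with "intrinsics" (3x3 intrinsics, pixels), "k1" (the pictures are not rectified: a ray, as slopes to the right and down, at radius r is drawn at 1 + k1 r^2 times it, then the intrinsics apply), "origin" and "attitude" of the camera in the world; the wrist camera has in their place "mount" (4x4, takes a point from camera to tool coordinates, whose origin is the TCP and whose axes are the flange's). Camera axes: x right, y down, z forward; pixel columns grow to the right and rows downward; lengths in m; the calibration is good to about 2 mm. A picture is of the moment at which its call begins: read the wrist's pose just before it. get_calibration takes no time and is no camera call.
A pose or a line that the arm cannot do raises env.MotionError and nothing moves.
- env.close_job(): hands the job in; it is judged then, once.
Trained networks look in the newest picture that a camera, given by its name, has taken for a name from the list of things; names that differ only in an ending like _2 or _b are one class to them, and where a whole thing is asked for, a point or a joint stands for the part that bears it (a point fixed in the world has none). Each returns a list of dicts, best first, with "p" (0 to 1); they miss things now and then, are a little off and sometimes report something else, mostly with a low value. They report only what shows in the picture. A call takes as long as a camera call. They do not tell look-alikes from the thing itself.
- env.recognise(camera, thing): "position" ([x, y, z] in m, in world coordinates, good to about 4 mm: the middle of the surface that is visible of it).
- env.spot_point(camera, thing): "position" ([x, y, z] in m, in world coordinates, good to about 4 mm: a listed point, or the origin of a listed thing).
Readings, each from a call of its own:
- env.read_time(): time.
- env.read_qpos(): joint angles.
- env.read_joint_velocities(): joint speeds.
- env.read_joint_efforts(): joint torques, N m.
- env.read_tool_pos(): TCP position.
- env.read_eef_rot(): TCP orientation.
- env.read_wrist_force(): force on the tool from outside, world axes, zero at the start.
- env.read_moment(): the same for the moment, N m.
- env.read_gripper_width(): finger opening in m.
- env.read_grasp_force(): force on a finger pad.
Only numpy, scipy, OpenCV 4.12 (cv2) and the standard library are available. Lean on these libraries where they do the work, as an engineer would, in place of code of your own. Each camera call takes 0.05 s, during which the arm holds its last target. There are 200 camera calls.

## Working session

There is one attempt and no reset: what is moved stays moved. The work goes in short steps, each a Python script; the robot and the scene stay as the last script left them, time stands still between calls to the robot, and variables do not carry over. Pictures are saved under pics/ and viewed, at most 10 in all, crops included, and the job is handed in when it is done.

```bash
ls; mkdir -p pics; python3 - <<'E'
from station import env
import cv2,numpy as np
a=env.camera("scene");b=env.camera("side")
cv2.imwrite("pics/scene.png",a);cv2.imwrite("pics/side.png",b)
for c in("scene","side"):
    k=env.get_calibration(c);print(c,np.round(k["origin"],3))
    for t in["stand","chuck","spindle_tip","handle","roll","empty_tray","full_tray","stock_roll","bottle","slide_box","jar"]:
        print(t,[(round(d["p"],2),np.round(d["position"],3).tolist()) for d in env.spot_point(c,t)][:3])
print(env.read_time(),env.read_eef_rot())
E
```

```text
pics
scene [1.12  0.522 1.059]
stand [(0.9, [0.578, 0.007, 0.003])]
chuck [(0.85, [0.578, 0.008, 0.099]), (0.51, [0.681, 0.028, 0.117])]
spindle_tip [(0.72, [0.58, 0.008, 0.157])]
handle [(0.71, [0.684, 0.032, 0.115]), (0.38, [0.541, -0.258, -0.001]), (0.25, [0.577, 0.011, 0.092])]
roll [(0.86, [0.575, 0.012, 0.093]), (0.85, [0.821, -0.003, 0.0]), (0.64, [0.33, -0.095, -0.001])]
empty_tray [(0.97, [0.541, -0.259, 0.001]), (0.71, [0.546, 0.248, 0.004])]
full_tray [(0.67, [0.547, 0.254, 0.006])]
stock_roll [(0.82, [0.549, 0.249, 0.0])]
bottle [(0.77, [0.784, 0.155, -0.002])]
slide_box [(0.74, [0.751, -0.187, 0.001]), (0.45, [0.681, 0.034, 0.117]), (0.34, [0.578, 0.008, 0.096])]
jar [(0.56, [0.37, 0.048, -0.003])]
side [0.089 0.688 0.961]
stand []
chuck [(0.69, [0.58, 0.011, 0.096])]
spindle_tip [(0.58, [0.58, 0.007, 0.16]), (0.45, [0.552, 0.251, -0.001]), (0.22, [0.544, -0.262, -0.002])]
handle [(0.73, [0.679, 0.032, 0.121])]
roll [(0.67, [0.825, 0.0, 0.002]), (0.66, [0.579, 0.008, 0.091]), (0.65, [0.332, -0.094, 0.003])]
empty_tray [(0.83, [0.547, -0.26, 0.001]), (0.34, [0.548, 0.256, 0.002])]
full_tray [(0.81, [0.544, 0.256, 0.003])]
stock_roll [(0.93, [0.551, 0.251, -0.001]), (0.15, [0.368, 0.042, -0.001])]
bottle [(0.62, [0.783, 0.159, -0.0])]
slide_box [(0.91, [0.756, -0.189, 0.004])]
jar [(0.93, [0.368, 0.041, -0.001])]
1.2 [-1.90270972e-05  9.81549388e-01  1.91208782e-01  1.57309268e-05]
```

View pics/scene.png

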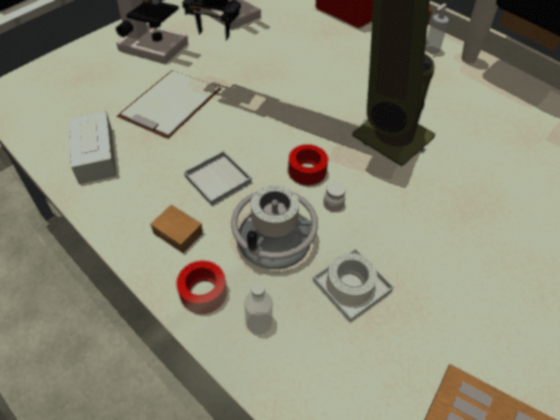

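View pics/side.png

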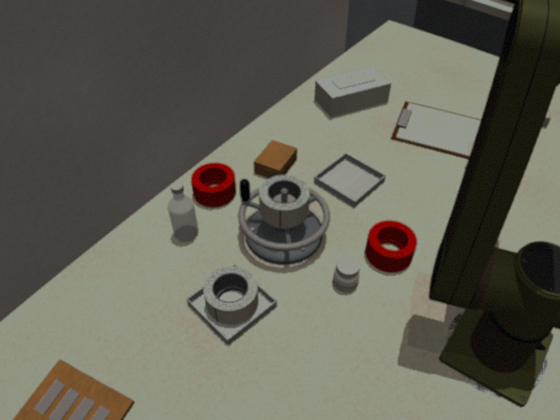

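Candidates for the roll (scene picture): white roll on the stand (275,207), red rings (308,163) and (202,285), and the stock roll in the full tray (352,280). I choose the white one on the stand. The empty tray is at (218,177), and the black handle is at (252,240). Next I check this close up with the wrist camera and refine the positions.

```bash
cat > h.py <<'E'
from station import env
import numpy as np
from scipy.spatial.transform import Rotation as R
def down(yaw):  # tool down, closing axis y at world direction yaw - pi/2
    q=(R.from_euler('z',yaw)*R.from_euler('x',np.pi)).as_quat()
    return q[[3,0,1,2]]
def spots(cam,t,near,tol=.03):
    return [d["position"] for d in env.spot_point(cam,t) if np.linalg.norm(np.subtract(d["position"],near))<tol]
E
python3 - <<'E'
from h import *
import cv2
m=env.get_calibration("wrist")["mount"];print(np.round(m,3))
ref=dict(chuck=[.579,.009,.092],spindle_tip=[.579,.009,.16],handle=[.682,.031,.1175],roll=[.579,.009,.092],empty_tray=[.543,-.2595,0])
A={k:[] for k in ref}
for i,p in enumerate([(.57,-.26,.36),(.57,-.08,.42),(.56,.03,.44)]):
    env.reach(p,down(.3)); env.hold(.2); im=env.camera("wrist"); cv2.imwrite(f"pics/w{i}.png",im)
    for k in ref: A[k]+=spots("wrist",k,ref[k])
for c in("scene","side"):
  for j in range(2):
    env.camera(c)
    for k in ref: A[k]+=spots(c,k,ref[k])
for k in A: print(k,np.round(A[k],3).tolist(),np.round(np.median(A[k],0),4))
print(env.read_time(),env.read_qpos())
E
```

```text
[[-0.001 -0.966 -0.258  0.072]
 [ 1.    -0.001  0.    -0.001]
 [-0.001 -0.258  0.966 -0.161]
 [ 0.     0.     0.     1.   ]]
chuck [[0.576, 0.006, 0.09], [0.576, 0.007, 0.091], [0.576, 0.005, 0.092], [0.576, 0.01, 0.096], [0.576, 0.007, 0.096], [0.579, 0.012, 0.093], [0.582, 0.011, 0.091]] [0.5761 0.0072 0.0916]
spindle_tip [[0.576, 0.01, 0.159], [0.578, 0.011, 0.159], [0.578, 0.012, 0.155], [0.58, 0.009, 0.163], [0.579, 0.013, 0.158], [0.579, 0.009, 0.158]] [0.5788 0.0106 0.1587]
handle [[0.678, 0.031, 0.121], [0.678, 0.033, 0.122], [0.675, 0.03, 0.121], [0.681, 0.032, 0.118], [0.68, 0.031, 0.117], [0.682, 0.031, 0.119], [0.684, 0.03, 0.12]] [0.6801 0.0307 0.1199]
roll [[0.582, 0.011, 0.095], [0.575, 0.011, 0.09], [0.574, 0.008, 0.092], [0.577, 0.009, 0.093], [0.578, 0.011, 0.09]] [0.5774 0.0107 0.0915]
empty_tray [[0.542, -0.261, 0.0], [0.542, -0.264, 0.002], [0.545, -0.262, 0.002], [0.545, -0.26, 0.002], [0.543, -0.261, 0.004], [0.548, -0.263, -0.001], [0.548, -0.261, -0.002]] [ 0.5447 -0.2611  0.0018]
7.0 [-4.22218919e-02 -1.19989046e-01  1.53726960e+00  1.51934387e-05
  1.72424933e+00  1.22859394e+00]
```

View pics/w2.png

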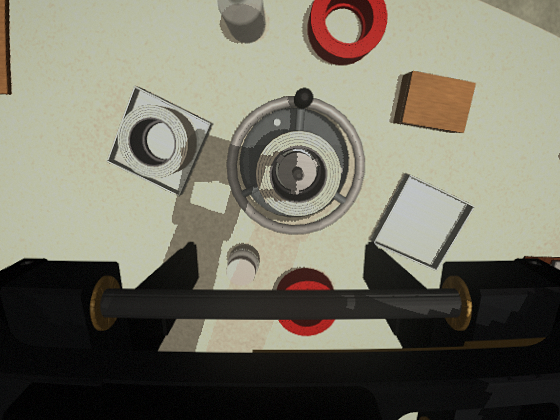

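The wrist picture confirms the choice: a white roll on the stand (297,172), inside the wheel with the black handle (303,98). The stock roll is at (155,138), the empty tray at (422,222), and the red rings are apart from it. Stand and handle are 0.104 m apart, against the given 0.105. I grip the handle with the fingers closing tangentially and start cranking.

```bash
cat >> h.py <<'E'
C=np.array([.578,.0095]); Z=.119
def P(a,C=C,z=Z): return [C[0]+.105*np.cos(a),C[1]+.105*np.sin(a),z]
E
python3 - <<'E'
from h import *
a0=.207
env.reach(P(a0,z=.23),down(.3)); env.move_linear(P(a0),rate=.12)
print("F",np.round(env.read_wrist_force(),1)); env.clamp(15)
print("clamped",env.read_gripper_width(),np.round(env.read_wrist_force(),1))
for i in range(1,7):
    a=a0+i*np.pi/12; env.move_linear(P(a),rate=.15)
    f=np.array(env.read_wrist_force()); u=np.array([np.cos(a),np.sin(a)])
    print(i,"rad %.1f tan %.1f z %.1f"%(f[:2]@u,f[1]*u[0]-f[0]*u[1],f[2]),np.round(env.read_tool_pos()-P(a),4),env.read_time())
E
```

```text
F [-0.3  0.2  0. ]
clamped 0.025663517849505556 [0.2 0.6 0.3]
1 rad -0.2 tan 1.5 z 0.3 [-0.0006  0.0008 -0.0001] 10.4583
2 rad -1.6 tan 2.6 z 1.0 [-0.0005  0.0002 -0.0001] 10.7917
3 rad -2.1 tan 2.1 z 0.4 [-0.0003 -0.0002 -0.    ] 11.125
4 rad -2.3 tan 1.3 z 1.1 [-0.0001 -0.0004 -0.0001] 11.4583
5 rad -2.1 tan 1.4 z -0.9 [ 0.     -0.0005 -0.0001] 11.7917
6 rad -2.7 tan 0.8 z -1.7 [ 0.0002 -0.0005 -0.0001] 12.125
```

```bash
python3 - <<'E'
from h import *
a0=.207
print(env.read_gripper_width(),env.read_grasp_force())
for i in range(7,25):
    a=a0+i*np.pi/12; env.move_linear(P(a),rate=.15)
    f=np.array(env.read_wrist_force()); u=np.array([np.cos(a),np.sin(a)])
    w=env.read_gripper_width()
    if i%3==0 or w<.022 or np.hypot(*f[:2])>8: print(i,"rad %.1f tan %.1f z %.1f w %.4f"%(f[:2]@u,f[1]*u[0]-f[0]*u[1],f[2],w))
    if w<.02 or np.hypot(*f[:2])>20: break
import cv2; cv2.imwrite("pics/s2.png",cv2.resize(env.camera("side")[120:300,180:420],None,fx=2.5,fy=2.5))
print(env.read_time())
E
```

```text
0.02519693168540724 14.999908504541963
9 rad -2.4 tan 1.7 z -2.3 w 0.0254
12 rad 1.1 tan 1.8 z -2.7 w 0.0254
15 rad 5.4 tan 0.9 z -2.1 w 0.0256
18 rad 4.8 tan 1.6 z -4.8 w 0.0255
21 rad 4.7 tan 1.3 z -6.3 w 0.0256
24 rad 4.4 tan 1.6 z -3.7 w 0.0255
18.175
```

View pics/s2.png

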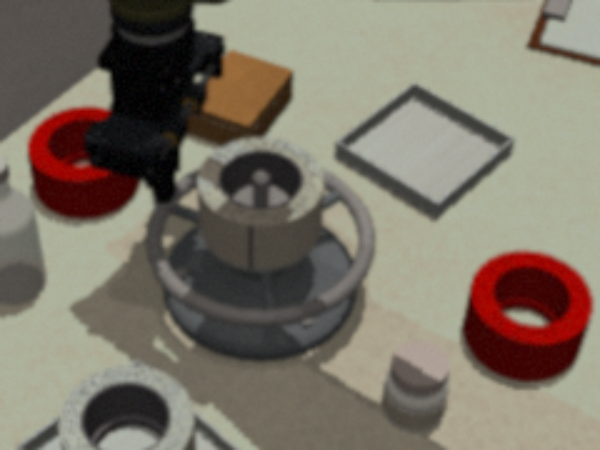

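The gripper still holds the handle at about (165,190) after a full turn, and the roll is still seated. Now I nudge on to the stop, feeling the tangential force.

```bash
python3 - <<'E'
from h import *
a0=.207
for i in range(1,9):
    a=a0+2*np.pi+i*.03; env.move_linear(P(a),rate=.05)
    f=np.array(env.read_wrist_force()); u=np.array([np.cos(a),np.sin(a)]); t=f[1]*u[0]-f[0]*u[1]
    print(i,"rad %.1f tan %.1f z %.1f"%(f[:2]@u,t,f[2]),env.read_gripper_width())
    if t<-7: break
env.hold(.3); env.let_go(); print(np.round(env.read_wrist_force(),1))
p=env.read_tool_pos(); env.move_linear([p[0],p[1],.25]); print(env.read_time())
env.reach([.52,-.12,.42],down(.0)); env.hold(.2); env.camera("wrist")
for k,n in(("handle",P(a)[:2]+[.1175]),("spindle_tip",[.578,.01,.16]),("roll",[.578,.01,.092])): print(k,np.round(spots("wrist",k,n,.06),3).tolist())
for c in("scene","side"):
  env.camera(c); print(c,np.round(spots(c,"handle",P(a)[:2]+[.1175],.06),3).tolist())
print("expected",np.round(P(a),3),env.read_time())
E
```

```text
1 rad 4.6 tan -0.5 z -3.7 0.025909004015742646
2 rad 3.3 tan -0.8 z -4.2 0.025851657530410417
3 rad 2.2 tan -0.8 z -4.4 0.025535351351751258
4 rad 2.0 tan 0.0 z -3.1 0.025787290216912374
5 rad 2.2 tan -0.3 z -3.5 0.025867257010787133
6 rad 2.0 tan -8.3 z -5.5 0.02575851837873161
[0.6 0.3 0.1]
22.2167
handle [[0.67, 0.046, 0.123]]
spindle_tip [[0.579, 0.006, 0.158]]
roll []
scene [[0.677, 0.045, 0.115]]
side [[0.68, 0.047, 0.118]]
expected [0.675 0.049 0.119] 23.9167
```

The stop was felt (−8 N after 6.46 rad of travel). Next is the roll: descend with the inner finger between spindle and bore on the −y side, then close lightly and check.

```bash
python3 - <<'E'
from h import *
c=.076; q=down(0)
env.reach([C[0],C[1]-c,.20],q); env.move_linear([C[0],C[1]-c,.131],rate=.06)
print("F",np.round(env.read_wrist_force(),1),env.read_gripper_width(),np.round(env.read_tool_pos(),4))
env.clamp(3); w=env.read_gripper_width()
print("w",w,env.read_grasp_force(),np.round(env.read_wrist_force(),1),env.read_time())
for i in range(2):
    c-=.002; env.move_linear([C[0],C[1]-c,.131],rate=.05); env.hold(.2)
    print(c,env.read_gripper_width(),env.read_grasp_force(),np.round(env.read_wrist_force(),1),np.round(env.read_tool_pos(),4))
E
```

```text
F [ 0.6 -0.3  0.1] 0.09526361021595306 [ 0.5784 -0.0666  0.1316]
w 0.06417813147672835 2.8258542716503143 [0.5 6.3 1.3] 26.8333
0.074 0.0600783953455925 2.828887584619224 [0.7 5.6 1.3] [ 0.5781 -0.0629  0.1311]
0.072 0.0559418263604942 2.829006090760231 [0.2 5.7 2.1] [ 0.5781 -0.0609  0.1311]
```

The fingers keep closing as the arm moves inward. The inner pad sits at r≈42 mm, which is the 38 mm bore plus the 4 mm of play. I continue to the wall, then grip firmly.

```bash
python3 - <<'E'
from h import *
import cv2
c=.072
while c>.0491:
    c=max(c-.006,.049) if c>.06 else max(c-.002,.049)
    env.move_linear([C[0],C[1]-c,.131],rate=.05)
    w=env.read_gripper_width();f=env.read_wrist_force()
    print(round(c,3),round(w,4),np.round(f,1))
    if abs(f[1])>12: break
env.clamp(50); env.hold(.3)
print(env.read_gripper_width(),env.read_grasp_force(),np.round(env.read_wrist_force(),1),np.round(env.read_tool_pos(),4),env.read_time())
E
```

```text
0.066 0.0445 [0.3 5.6 0.7]
0.06 0.0325 [0.6 5.3 1.1]
0.058 0.0289 [ 0.1  5.9 -0.1]
0.056 0.0245 [-0.3  5.7  0.2]
0.054 0.0218 [ 0.1  4.9 -0.5]
0.052 0.0217 [ 0.3  0.5 -1. ]
0.05 0.0222 [ 0.6 -0.9 -0.6]
0.049 0.0221 [-0.7 -2.5 -1.7]
0.020627606776509298 48.61652659538322 [-0.1 -0.9 -1.8] [ 0.5779 -0.0394  0.1309] 30.2833
```

```bash
python3 - <<'E'
from h import *
import cv2
x,y=C[0],C[1]-.049
for z in(.137,.145,.16,.235):
    env.move_linear([x,y,z],rate=.06); f=env.read_wrist_force()
    print(z,np.round(f,1),env.read_gripper_width())
    if np.linalg.norm(f)>20: break
env.hold(.2)
cv2.imwrite("pics/lift.png",cv2.resize(np.hstack([env.camera("scene")[100:300,150:350],env.camera("side")[80:280,200:400]]),None,fx=2,fy=2))
print(env.read_moment(),env.read_time())
E
```

```text
0.137 [-0.6  0.1 -2.9] 0.020908262070588265
0.145 [-1.  -0.  -3.3] 0.02079405937183898
0.16 [ 0.3 -0.3 -4.1] 0.021125648008157975
0.235 [ 0.   0.2 -2.9] 0.02108056805183205
[-0.13583813  0.02217886  0.01338967] 32.9167
```

View pics/lift.png

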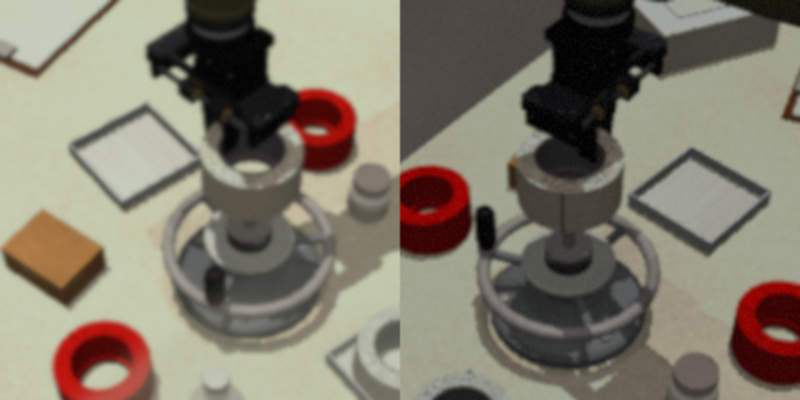

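The roll hangs level above the spindle (its underside at about z 0.196), and both pictures show the bare spindle below it. On to the tray, lowering until contact.

```bash
python3 - <<'E'
from h import *
import cv2
x,y=.5447,-.261-.049
env.move_linear([x,y,.235],rate=.12); env.move_linear([x,y,.07],rate=.1); env.hold(.3)
f0=env.read_wrist_force()[2]; z=.07
env.camera("wrist")
for c in("scene","side"):
    env.camera(c); print(c,np.round(spots(c,"roll",[.545,-.261,.03],.05),3).tolist(),np.round(spots(c,"empty_tray",[.545,-.261,0],.05),3).tolist())
while z>.036:
    z-=.003 if z>.048 else .001
    env.move_linear([x,y,z],rate=.03); f=env.read_wrist_force()
    if f[2]-f0>2.5 or np.linalg.norm(f[:2])>6: break
print(z,f0,np.round(f,1),np.round(env.read_tool_pos(),4),env.read_time())
cv2.imwrite("pics/tray.png",cv2.resize(np.hstack([env.camera("scene")[100:260,130:290],env.camera("side")[100:260,280:440]]),None,fx=2.5,fy=2.5))
E
```

```text
scene [[0.544, -0.259, 0.032]] [[0.541, -0.26, 0.003]]
side [[0.543, -0.26, 0.03]] [[0.549, -0.263, -0.002]]
0.04099999999999998 -3.5163691386027414 [-2.6  1.1  3.6] [ 0.5449 -0.3101  0.0419] 41.0417
```

View pics/tray.png

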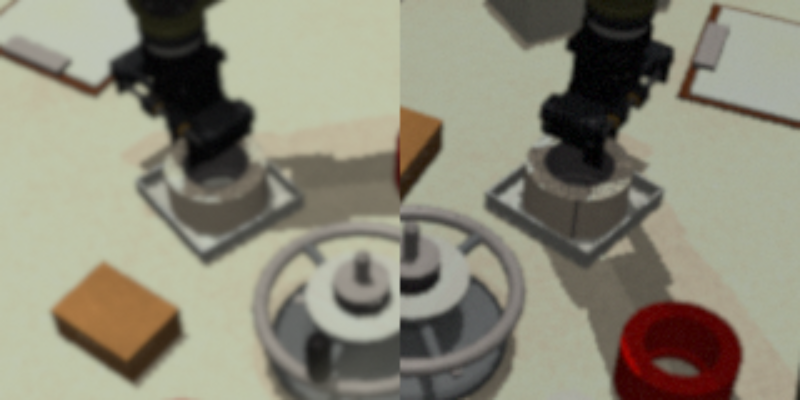

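The roll sits within the tray walls at the expected floor height (0.0419 − 0.039 ≈ 3 mm), with contact felt. Release, retreat and check.

```bash
python3 - <<'E'
from h import *
import cv2
env.let_go(); env.hold(.2); p=env.read_tool_pos()
print(np.round(env.read_wrist_force(),1),env.read_gripper_width())
env.move_linear([p[0],p[1],.25],rate=.12); env.move_linear([.42,-.31,.36],rate=.15); env.hold(.2)
ref=dict(roll=[.545,-.261,.003],empty_tray=[.545,-.261,0],handle=[.675,.049,.1175],stock_roll=[.55,.25,0],bottle=[.784,.157,0],slide_box=[.753,-.188,0],jar=[.369,.044,0])
for c in("scene","side"):
    im=env.camera(c)
    for k in ref: print(c,k,np.round(spots(c,k,ref[k],.05),3).tolist())
cv2.imwrite("pics/end.png",env.camera("wrist"))
print(env.read_time())
E
```

```text
[-0.1 -1.   0.2] 0.09521149864191489
scene roll [[0.542, -0.259, 0.002]]
scene empty_tray [[0.541, -0.26, 0.001]]
scene handle [[0.679, 0.042, 0.117]]
scene stock_roll [[0.545, 0.249, 0.005]]
scene bottle [[0.785, 0.157, -0.0]]
scene slide_box [[0.75, -0.185, 0.002]]
scene jar [[0.367, 0.046, -0.004]]
side roll [[0.546, -0.261, 0.002]]
side empty_tray [[0.549, -0.263, -0.002]]
side handle [[0.679, 0.042, 0.118]]
side stock_roll [[0.549, 0.246, 0.002]]
side bottle [[0.78, 0.159, 0.0]]
side slide_box [[0.755, -0.187, 0.001]]
side jar [[0.366, 0.043, -0.002]]
46.8167
```

View pics/end.png

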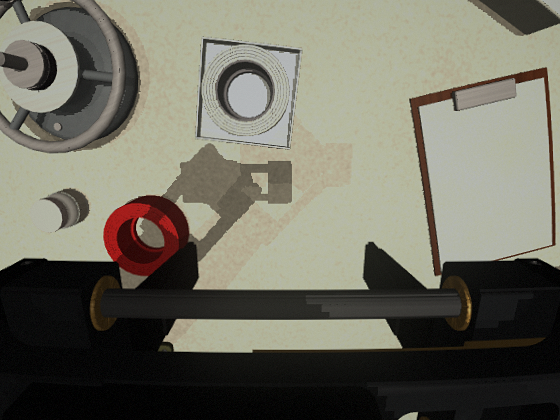

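The roll lies flat and centred in the tray (245,95), and everything else is where it began. I hand the job in.

```bash
python3 -c "
from station import env
print(env.close_job())"
```

```text
the job is handed in; nothing more can be done
None
```

I cranked the handwheel one full turn anticlockwise to its stop, slid the roll up off the spindle, set it flat and centred in the empty tray with nothing else disturbed, and handed the job in at about 47 s; the judge's verdict was not shown.

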